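# Lock a printing block into the carver's cam board

## Robot

A 7-joint arm with a two-finger parallel gripper is mounted at the origin on a cart in front of the work surface, level with it; the furniture and walls round the work are solid. World frame = base frame: x ahead of the robot, y to its left, z up, the work surface at z = 0. Lengths are in m, angles in rad, forces in N, time in s.
With the tool pointing down it reaches from about 0.4 to 0.85 m from the base axis. Payload 4.5 kg.
Tool frame: the origin (TCP) lies at the centre of the arm's flange, where the gripper is bolted on; the fingertips stand 166 mm ahead of it and the grasp point (between the pads) lies 147 mm ahead of it; z points along the fingers, y is the direction in which the jaws open and shut (so a half turn about z gives the same grasp; the last joint's range is limited). The gripper opens to 88 mm and grips with 3 to 60 N. Pads are 18 mm wide; open, the fingers measure 123 mm over their backs; the gripper's body (75 mm by 187 mm) begins 45 mm behind the grasp point.
Start: joints at [1.259, 0.689, -0.195, 1.565, 0.157, 0.902, -0.215], TCP at [0.212, -0.588, 0.405] pointing down, gripper open.
Joint ranges: [-3.01, 3.01], [-0.46, 2.08], [-1.47, 1.51], [0.13, 2.56], [-1, 4.14], [0.04, 2.09], [-2.66, 2.66]. Speed limits (rad/s): [2.57, 2.57, 3.14, 3.14, 3.14, 3.14, 3.14].

## Interface

Orientations are given as [roll, pitch, yaw] about the fixed x, y, z axes, in that order (R = Rz(yaw) Ry(pitch) Rx(roll)).
In Python, from rig import bot, cams gives the robot as it stands. The module is installed in compiled form; this text tells all that it offers.
- The arm moves only by the tool play_rows, never from a script. Its argument "motion" is a list of rows, each a list of 3 entries, a list of its own where there are three numbers: the shift along the tool's x, y, z in cm, then the turn, a rotation vector about the tool's x, y, z in rad, then the opening, from 0 (shut) to 1 (fully open). In form: [[[x, y, z], [rx, ry, rz], gripper], ...]. A call has 1 to 20 rows; each row is the pose to reach, as a shift and turn from the pose commanded when the call began, along the tool's axes at that moment; what a row does not reach only later rows make up. A row lasts 1/12 s, in which the tool goes at most 41.7 mm and 7.16 degrees, less where a joint would pass 70% of its speed; a pose out of reach is approached as far as the arm can. A call with a gripper value outside its range is refused whole. The fingers move at their own pace and stop on an object; the grip force is fixed at half the most. Time passes only in rows, so rows that repeat a pose let the fingers close. It gives the time, the measured TCP pose, the force and the opening at its end, in the units of the state.
- bot.state(): the state, without advancing time (a new reading comes with each control period).
- cams.capture(name): name is "scene" or "top"; returns the picture (420x560x3 uint8, red, green, blue); there is no depth.
- cams.camera_info(name): a dict with "fx", "fy", "cx", "cy" (pixels), "eye" and "attitude" of the camera in the world. Camera axes: x right, y up, looking along -z (the intrinsics and any distortion apply to the point x, -y, -z); pixel columns grow to the right and rows downward; lengths in m; the calibration is good to about 2 mm. A picture is of the moment at which its call begins. camera_info takes no time and is no camera call.
- bot.hand_in(): hands the job in, once; it reports no verdict.
The state is a dict: "t": time; "joint_positions": joint angles; "qd": joint speeds; "tau": joint torques, N m; "tcp_pos": TCP position; "ee_rot": TCP orientation; "contact_force": force on the tool from outside, world axes, zero at the start; "wrist_torque": the same for the moment, N m; "opening": finger opening in m.
Only numpy, scipy, OpenCV 4.12 (cv2) and the standard library are available. Lean on these libraries where they do the work, as an engineer would, in place of code of your own. Each camera call takes 0.05 s, during which the arm holds its last target.

## Task

Make the carved printing block fast on the holding board for recutting, with the fingertips alone and without picking anything up: first push the block back until its long side lies flush along the back fence, then swing the wooden cam lever round towards you as far as it goes, so that the cam drives the block against the side fence and grips it there. Then bed it down on the cork: tap the carved face lightly near the cam end, next near the side-fence end. Leave the block clamped, and do not disturb the gouge, whetstone and tin round the board.

Things in the scene. Friction and masses are not known exactly. Their poses are not given: they have to be found in the camera images.
- board: Fixed dark brown wooden holding board, 200 (x) x 240 (y) x 18 mm on 3 mm feet; top at z = 21 mm. Origin: centre of its underside, on the table; x points away from the robot to the back fence, y left. Yaw up to 0.3 rad. In its place the block's centre is at x = 44, y = -56.5 mm of the board.
- corner (a point): Inner corner where the two honey-brown wooden fences meet, on the board's top (board x = 75, y = -95 mm), axes as the board's. The back fence runs from here 77 mm along +y, the side fence 102 mm along -x; both are 16 mm high and 22 mm thick, so the block stands 15 mm above them. Between them lies a soft cork bed, 3 mm proud of the board, that carries the block: its top is 24 mm above the table.
- cam (a joint): Turn of the round honey-brown cam with its pale lever. 0 open: lever points along the board's +y (left). Grows anticlockwise seen from above, the lever swinging towards the robot; stop at 1.4 rad (lever 10 degrees left of the board's -x). The cam nears the block's end over the swing and pinches it from about 1.15 rad to the stop. Starts at 0 to 0.2; stays where left; 2 to 6 N at the lever's end moves it.
- pivot (a point): Axis of the upright bolt on which cam and lever turn, at half the lever's height (49 mm above the table); at x = 40, y = 12 mm of the board. The cam is 22 mm in radius, 10 mm off centre. The bolt's nut tops out at 66 mm above the table.
- lever_end (a point): Centre of the lever's rounded end, 84 mm from the bolt's axis, half-way up the lever. The lever is a level bar 18 mm wide, 42 to 55 mm above the table, its end a disc of 22 mm diameter reaching 95 mm from the axis; the board beneath it is bare. Push it on its side, anywhere from 50 to 90 mm from the axis.
- print_block: Loose black wooden printing block with a grey carved face on top, 62 (x) x 77 (y) x 28 mm high, about 0.1 kg. Origin: centre of its underside, on the cork bed. Its axes are the board's but for 0.06 rad of yaw at the start, when it lies 15 to 35 mm nearer the robot than its place at the back fence and 2 to 5 mm off the side fence. Push its near long side (x = -31 mm).
- tap_cam_end (a point): Spot on the carved top face of the block, 24 mm from the middle towards the cam (+y); x and y in the middle line of the face, 28 mm above the block's underside. First spot to tap.
- tap_fence_end (a point): Spot on the carved top face of the block, 24 mm from the middle towards the side fence (-y). Second spot to tap.
- far_edge (a point): Middle of the block's far long side face (the one that goes against the back fence), half-way up.
- fence_end (a point): Middle of the block's end face that goes against the side fence, half-way up.
- gouge: Bystander: loose wood carving gouge, 210 mm long, 23 mm thick, lying on the table beyond the board. Origin: its middle, on the table.
- stone: Bystander: loose grey whetstone, 45 x 140 x 20 mm, lying on the table to the left of the board. Origin: centre of its underside.
- tin: Bystander: loose small reddish open tin, 52 mm across, 70 mm high, standing on the table at the board's near left corner. Origin: centre of its underside.
There are look-alikes about, which are no part of the job. Of the things like the print_block, leave any that is yellow; of the rest the larger one is meant.

How it is judged:
By the outcome, as a careful person would: the job done as asked, in the order asked, and still so for the second after the job is handed in, with the robot touching nothing.
It also fails if it takes over 51 s, if anything falls off the work surface, if the arm or the gripper's body presses on something with over 40 N, if the wrist force passes 120 N, or if a joint passes its speed limit or range.

## Working session

There is one attempt and no reset: what is moved stays moved. The work goes in short steps, Python scripts to look and compute and a tool call to move; the robot and the scene stay as the last step left them, time stands still between calls to the robot, and variables do not carry over. Pictures are saved under pics/ and viewed, and the job is handed in when it is done.

Besides the shell and the picture viewer there is one more tool, called after "Emit:" as a command line: name --argument value ..., lists and objects as JSON in quotes. play_rows: Moves the arm, as the interface text tells. Its arguments: {"type":"object","properties":{"motion":{"type":"array"}},"required":["motion"]}

```bash
mkdir -p pics
cat > h.py <<'E'
import numpy as np, cv2
from rig import bot, cams
E
python3 - <<'E'
from h import *
s=bot.state(); print(s)
for n in ("scene","top"):
    cv2.imwrite(f"pics/{n}0.png",cams.capture(n)[:,:,::-1]); print(n,cams.camera_info(n))
E
```

```text
{'t': 0.0, 'joint_positions': array([ 1.25876244,  0.68999079, -0.19450992,  1.56632363,  0.15732145,
        0.90245616, -0.2151034 ]), 'qd': array([-0.00163378, -0.00086723,  0.00076034,  0.00073392, -0.00037867,
       -0.00186494, -0.00021456]), 'tau': array([-9.27021574e-04, -5.27566516e+01, -1.26711555e+00, -1.53425395e+01,
       -5.25611266e-02,  6.66564389e-03,  1.89921689e-04]), 'tcp_pos': array([ 0.21172804, -0.58771036,  0.40391083]), 'ee_rot': array([-3.13981358e+00,  1.41209882e-04,  3.45922670e-01]), 'contact_force': array([ 0.72661348, -0.30840316, -0.3953735 ]), 'wrist_torque': array([-0.02119782,  0.04993528, -0.00450594]), 'opening': 0.08795843001715434}
scene {'fx': 434.2852220619919, 'fy': 434.2852220619919, 'cx': 281.18230531565763, 'cy': 209.08023996089017, 'eye': array([0.12041594, 0.58432394, 0.58154164]), 'attitude': array([ 1.02474591,  0.00447304, -2.62467228])}
top {'fx': 392.28464687946894, 'fy': 392.28464687946894, 'cx': 278.6381443473199, 'cy': 206.0821569173085, 'eye': array([ 0.34201795, -0.13699206,  0.90771478]), 'attitude': array([ 0.20053595, -0.00652738, -1.62213299])}
```

View pics/scene0.png

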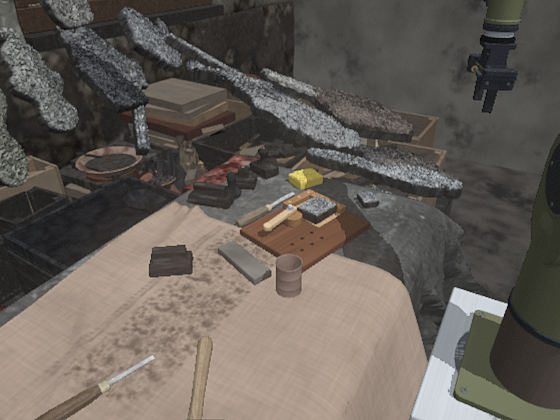

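View pics/top0.png

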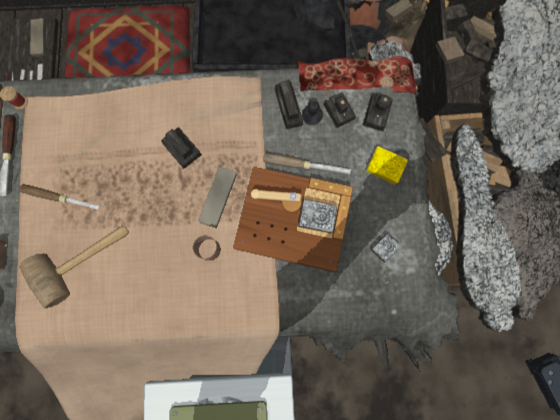

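```bash
cat >> h.py <<'E'
from scipy.spatial.transform import Rotation as Ro
def cam(n):
    i=cams.camera_info(n); return i,Ro.from_euler('xyz',i['attitude']).as_matrix(),np.array(i['eye'])
def proj(n,P):
    i,R,e=cam(n); c=(np.atleast_2d(P)-e)@R
    return np.c_[i['cx']+i['fx']*c[:,0]/-c[:,2], i['cy']+i['fy']*(-c[:,1])/-c[:,2]]
def ray(n,uv,z):
    i,R,e=cam(n); uv=np.atleast_2d(uv).astype(float)
    d=np.c_[(uv[:,0]-i['cx'])/i['fx'],-(uv[:,1]-i['cy'])/i['fy'],-np.ones(len(uv))]@R.T
    return e+d*((z-e[2])/d[:,2])[:,None]
E
python3 - <<'E'
from h import *
a=cv2.imread('pics/top0.png'); cv2.imwrite('pics/top0c.png',cv2.resize(a[145:280,225:405],None,fx=4.4,fy=4.4,interpolation=cv2.INTER_CUBIC))
a=cv2.imread('pics/scene0.png'); cv2.imwrite('pics/scene0c.png',cv2.resize(a[160:300,215:395],None,fx=4.2,fy=4.2,interpolation=cv2.INTER_CUBIC))
E
```

```text
(no output)
```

View pics/top0c.png

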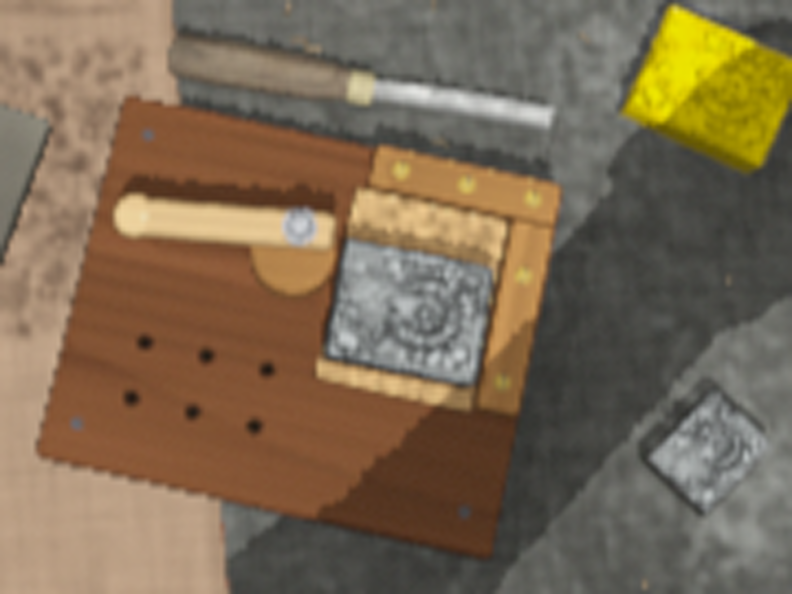

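View pics/scene0c.png

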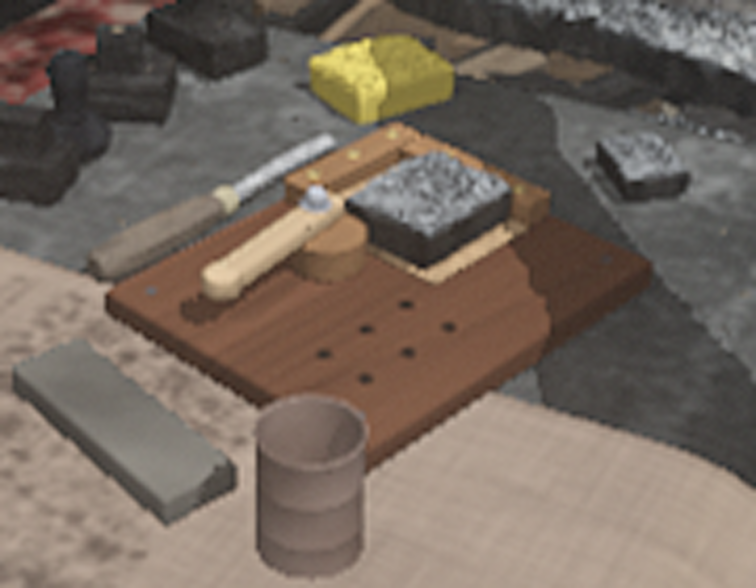

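```bash
cat > m.py <<'E'
from h import *
def C(u,v): return (u/4.4+225-0.4, v/4.4+145-0.4)
pts=[((127,98),.021,(100,120)),((40,455),.021,(-100,120)),((492,555),.021,(-100,-120)),
((558,183),.037,(97,-117)),((377,147),.037,(97,-18)),((518,413),.037,(-27,-117)),((300,227),.066,(40,12))]
W=np.array([ray('top',C(*p),z)[0,:2] for p,z,b in pts]); B=np.array([b for *_,b in pts])/1000
Bm,Wm=B.mean(0),W.mean(0); H=(B-Bm).T@(W-Wm); th=np.arctan2(H[0,1]-H[1,0],H[0,0]+H[1,1])
R=np.array([[np.cos(th),-np.sin(th)],[np.sin(th),np.cos(th)]]); t=Wm-R@Bm
print('yaw',th,'org',t); print('res mm',((W-(B@R.T+t))*1000).round(1).tolist())
print('block top corners in board mm')
for p in [(352,238),(497,266),(473,384),(327,357)]:
    w=ray('top',C(*p),.052)[0,:2]; print(((w-t)@R*1000).round(1))
w=ray('top',C(131,216),.055)[0,:2]; print('lever end',((w-t)@R*1000).round(1))
def b2w(x,y): return (R@np.array([x,y])/1000+t)
print('tin',(ray('top',((207),(240)),.07)[0,:2]-t)@R*1000)
E
python3 m.py
python3 - <<'E'
from h import *
import runpy
E
```

```text
yaw -0.2641252871874703 org [ 0.49336147 -0.18498905]
res mm [[-2.5, -2.4], [2.2, -2.8], [2.6, 1.3], [0.1, 2.5], [-1.7, -0.1], [1.0, 1.1], [-1.9, 0.4]]
block top corners in board mm
[ 41.4 -15.1]
[ 42.8 -89.8]
[-19. -89.]
[-21.1 -14.9]
lever end [28.  96.9]
tin [-95.95140845 171.54204784]
```

```bash
cat > ov.py <<'E'
from h import *
def ov(n,img,org,th,blk=None,cam_a=None,out='x'):
    R=np.array([[np.cos(th),-np.sin(th)],[np.sin(th),np.cos(th)]])
    def pj(L,z): return proj(n,[np.r_[R@np.array(p)/1000+org,z] for p in L])
    x0,y0,s=(225,145,4.4) if n=='top' else (215,160,4.2)
    hh=135 if n=='top' else 140
    a=cv2.resize(img[y0:y0+hh,x0:x0+180],None,fx=s,fy=s,interpolation=cv2.INTER_CUBIC)
    def dr(L,z,c,cl=True): cv2.polylines(a,[np.int32(((pj(L,z)+.5-[x0,y0])*s-.5)).reshape(-1,1,2)],cl,c,1,cv2.LINE_AA)
    dr([(100,120),(-100,120),(-100,-120),(100,-120)],.021,(0,255,0))
    dr([(97,-18),(97,-117),(-27,-117),(-27,-95),(75,-95),(75,-18)],.037,(255,255,0))
    tt=np.linspace(0,6.28,20); dr([(40+4*np.cos(q),12+4*np.sin(q)) for q in tt],.066,(255,0,0))
    if cam_a is not None: dr([(40,12),(40-84*np.sin(cam_a),12+84*np.cos(cam_a))],.055,(0,0,255),False)
    if blk is not None:
        x,y,q=blk;
        dr([(x+u*np.cos(q)-v*np.sin(q),y+u*np.sin(q)+v*np.cos(q)) for u,v in [(31,38.5),(31,-38.5),(-31,-38.5),(-31,38.5)]],.052,(0,0,255))
    cv2.imwrite(out,a)
E
python3 - <<'E'
from ov import *
for n in('top','scene'): ov(n,cv2.imread(f'pics/{n}0.png'),[.4934,-.1850],-.264,(11,-52,-.02),.14,f'pics/ov_{n}.png')
E
```

```text
(no output)
```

View pics/ov_top.png

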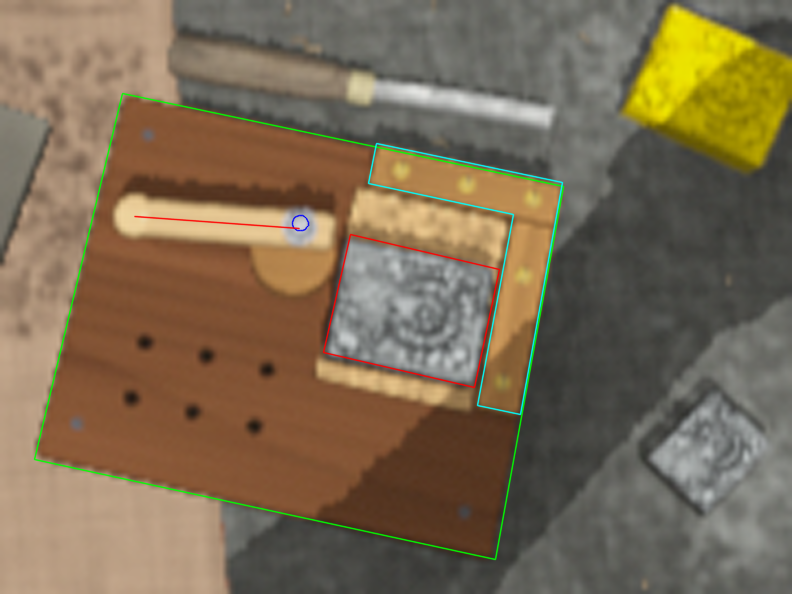

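View pics/ov_scene.png

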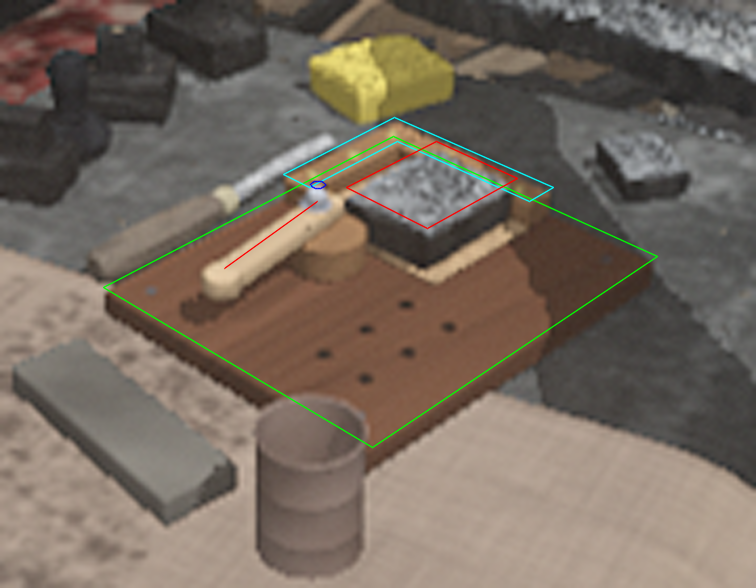

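```bash
cat > fit.py <<'E'
from h import *
from scipy.optimize import least_squares
T=lambda u,v:(u/4.4+225-.39,v/4.4+145-.39); S=lambda u,v:(u/4.2+215-.38,v/4.2+160-.38)
obs=[('top',T(127,98),(100,120,21)),('top',T(40,455),(-100,120,21)),('top',T(492,555),(-100,-120,21)),
('top',T(558,184),(97,-117,37)),('top',T(378,147),(97,-18,37)),('top',T(518,413),(-27,-117,37)),('top',T(299,227),(40,12,66)),
('scene',S(107,298),(100,120,21)),('scene',S(653,265),(-100,-120,21)),('scene',S(372,456),(-100,120,21)),('scene',S(395,123),(97,-117,37)),('scene',S(287,183),(97,-18,37)),('scene',S(550,193),(-27,-117,37)),('scene',S(317,192),(40,12,64))]
def f(p,sel=('top','scene')):
    r=[]
    c,s=np.cos(p[2]),np.sin(p[2])
    for n,uv,(x,y,z) in obs:
        if n in sel:
            P=[p[0]+(c*x-s*y)/1e3,p[1]+(s*x+c*y)/1e3,p[3]+z/1e3]; r+=list(proj(n,P)[0]-uv)
    return np.array(r)
for sel in (('top','scene'),('top',),('scene',)):
    q=least_squares(f,[.4934,-.185,-.264,0],args=(sel,),loss='soft_l1'); print(sel,q.x.round(4)); print(f(q.x,sel).reshape(-1,2).round(1).tolist())
E
python3 fit.py
```

```text
('top', 'scene') [ 0.4942 -0.1858 -0.2636 -0.0061]
[[-0.6, -0.6], [-0.5, 0.9], [0.6, 0.8], [0.9, 0.0], [-0.3, -0.4], [0.4, 0.3], [0.6, -0.6], [-0.7, -0.6], [0.6, -0.2], [-0.2, -0.0], [-0.4, 0.5], [-1.0, -0.2], [0.4, 0.7], [0.1, 1.0]]
('top',) [ 0.4965 -0.1863 -0.2649 -0.0172]
[[-0.1, -0.1], [0.1, 0.3], [-0.0, 0.0], [0.2, 0.3], [-0.4, -0.0], [-0.3, -0.0], [0.5, -0.5]]
('scene',) [ 0.496  -0.1903 -0.2631 -0.0088]
[[-0.2, -0.7], [0.4, -0.4], [0.0, -0.5], [-0.3, 0.5], [-0.8, -0.2], [0.3, 0.6], [0.3, 1.0]]
```

```bash
cat >> h.py <<'E'
ORG=np.array([.4945,-.186]); TH=-.264
def b2w(x,y):
    c,s=np.cos(TH),np.sin(TH); return ORG+np.array([c*x-s*y,s*x+c*y])/1000
def w2b(p):
    c,s=np.cos(TH),np.sin(TH); d=(np.array(p)[:2]-ORG)*1000; return np.array([c*d[0]+s*d[1],-s*d[0]+c*d[1]])
def goal(x,y,ztip,yaw,P=None,rpy=None):
    """board mm x,y, tip z mm, yaw rel. board -> tool shift cm, rotvec"""
    s=bot.state(); P=np.array(s['tcp_pos']) if P is None else P; R0=Ro.from_euler('xyz',s['ee_rot'] if rpy is None else rpy)
    T=np.r_[b2w(x,y),ztip/1000+.166]; R1=Ro.from_euler('xyz',[np.pi,0,TH+yaw])
    return (R0.inv().apply(T-P)*100).round(2),(R0.inv()*R1).as_rotvec().round(3)
def st():
    s=bot.state(); print('t',round(s['t'],2),'board xy',w2b(s['tcp_pos']).round(1),'tipz',round((s['tcp_pos'][2]-.166)*1000,1),'yawrel',round(s['ee_rot'][2]-TH,3),'F',s['contact_force'].round(1),'op',round(s['opening'],4),'q',s['joint_positions'].round(2)); return s
E
python3 - <<'E'
from h import *
st(); print(goal(-50,-52,80,0))
E
```

```text
t 0.1 board xy [-168.2 -461.6] tipz 238.0 yawrel 0.61 F [-0.   0.1 -0.1] op 0.088 q [ 1.26  0.69 -0.19  1.57  0.16  0.9  -0.22]
(array([ 33.15, -26.79,  15.84]), array([-0.001,  0.001,  0.61 ]))
```

Emit:
play_rows --motion '[[[33.1, -26.8, 10], [0, 0, 0.61], 0.3], [[33.1, -26.8, 10], [0, 0, 0.61], 0.3], [[33.1, -26.8, 10], [0, 0, 0.61], 0.3], [[33.1, -26.8, 10], [0, 0, 0.61], 0.3], [[33.1, -26.8, 10], [0, 0, 0.61], 0.3], [[33.1, -26.8, 10], [0, 0, 0.61], 0.3], [[33.1, -26.8, 10], [0, 0, 0.61], 0.3], [[33.1, -26.8, 10], [0, 0, 0.61], 0.3], [[33.1, -26.8, 10], [0, 0, 0.61], 0.3], [[33.1, -26.8, 10], [0, 0, 0.61], 0.3], [[33.1, -26.8, 10], [0, 0, 0.61], 0.3], [[33.1, -26.8, 10], [0, 0, 0.61], 0.3], [[33.1, -26.8, 15.8], [0, 0, 0.61], 0.3], [[33.1, -26.8, 15.8], [0, 0, 0.61], 0.3], [[33.1, -26.8, 15.8], [0, 0, 0.61], 0.3], [[33.1, -26.8, 15.8], [0, 0, 0.61], 0.3]]'

```text
t: 1.43
tcp_pos: [0.4318, -0.2243, 0.2464]
ee_rot: [3.141, 0.002, -0.265]
contact_force: [-0.4, 0.5, -0.1]
opening: 0.0265
```

Run:
```python
from h import *
st()
for n in ("scene","top"): cv2.imwrite(f"pics/{n}1.png",cams.capture(n)[:,:,::-1])
a=cv2.imread('pics/top1.png'); b=cv2.imread('pics/scene1.png')
a=a[145:280,225:405]; b=b[160:295,215:395]
cv2.imwrite('pics/p1.png',cv2.resize(np.vstack([a]),None,fx=4.4,fy=4.4)); cv2.imwrite('pics/q1.png',cv2.resize(b,None,fx=4.4,fy=4.4))
```

```text
t 1.43 board xy [-50.5 -53.4] tipz 80.4 yawrel -0.001 F [-0.4  0.5 -0.1] op 0.0265 q [ 0.36  0.8   0.03  2.11 -0.1   0.24 -1.35]
```

View pics/p1.png

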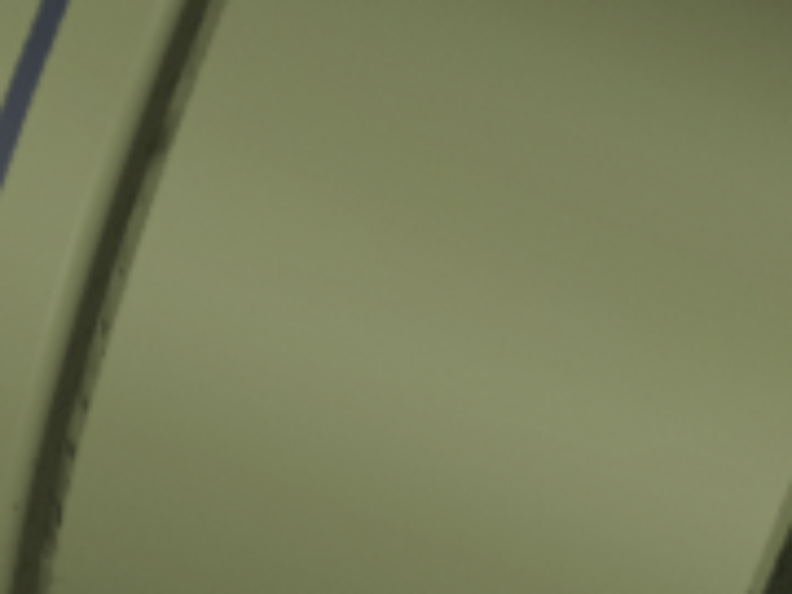

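View pics/q1.png

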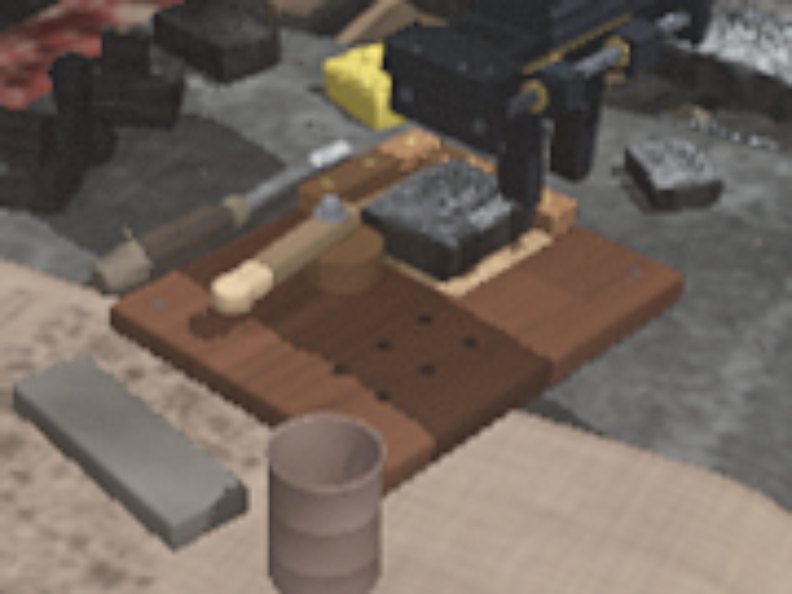

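Run:
```python
from h import *
s=st(); b=w2b(s['tcp_pos']); 
a=cv2.imread('pics/scene1.png')[170:240,300:370]; a=cv2.resize(a,None,fx=8,fy=8,interpolation=cv2.INTER_CUBIC)
for y in (30.7,13.2,-13.2,-30.7):
  for x in (-9,9):
    for z in (0,25):
      p=(proj('scene',np.r_[b2w(b[0]+x,b[1]+y),s['tcp_pos'][2]-.166+z/1000])[0]+.5-[300,170])*8-.5
      cv2.circle(a,tuple(int(v) for v in p),3,(0,0,255) if z==0 else (0,255,0),-1)
cv2.imwrite('pics/q1b.png',a)
```

```text
t 1.53 board xy [-49.9 -53.3] tipz 81.7 yawrel -0.001 F [-0.1 -0.4  0. ] op 0.0262 q [ 0.36  0.79  0.03  2.11 -0.1   0.24 -1.35]
```

View pics/q1b.png

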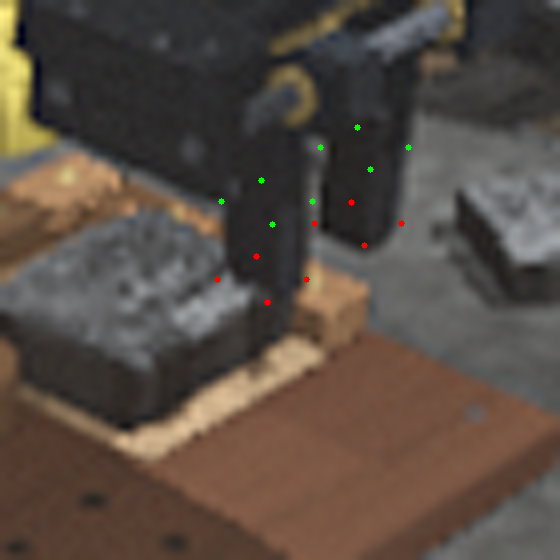

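Emit:
play_rows --motion '[[[0, 0, 2.5], [0, 0, 0], 0.3], [[0, 0, 4.5], [0, 0, 0], 0.3], [[0, 0, 4.6], [0, 0, 0], 0.3], [[1, 0, 4.6], [0, 0, 0], 0.3], [[2, 0, 4.6], [0, 0, 0], 0.3], [[2.4, 0, 4.6], [0, 0, 0], 0.3], [[2.8, 0, 4.6], [0, 0, 0], 0.3], [[3.2, 0, 4.6], [0, 0, 0], 0.3], [[3.6, 0, 4.6], [0, 0, 0], 0.3], [[4.0, 0, 4.6], [0, 0, 0], 0.3], [[4.0, 0, 4.6], [0, 0, 0], 0.3]]'

```text
t: 2.45
tcp_pos: [0.4718, -0.2343, 0.201]
ee_rot: [3.141, -0.001, -0.264]
contact_force: [0.4, 0.3, -0.5]
opening: 0.0265
```

Run:
```python
from h import *
st()
cv2.imwrite(f"pics/s2.png",cv2.resize(cams.capture('scene')[160:295,215:395,::-1],None,fx=4.4,fy=4.4,interpolation=cv2.INTER_CUBIC))
```

```text
t 2.45 board xy [ -9.3 -52.6] tipz 35.0 yawrel -0.0 F [ 0.4  0.3 -0.5] op 0.0265 q [ 0.35  0.9   0.03  2.   -0.11  0.24 -1.36]
```

View pics/s2.png

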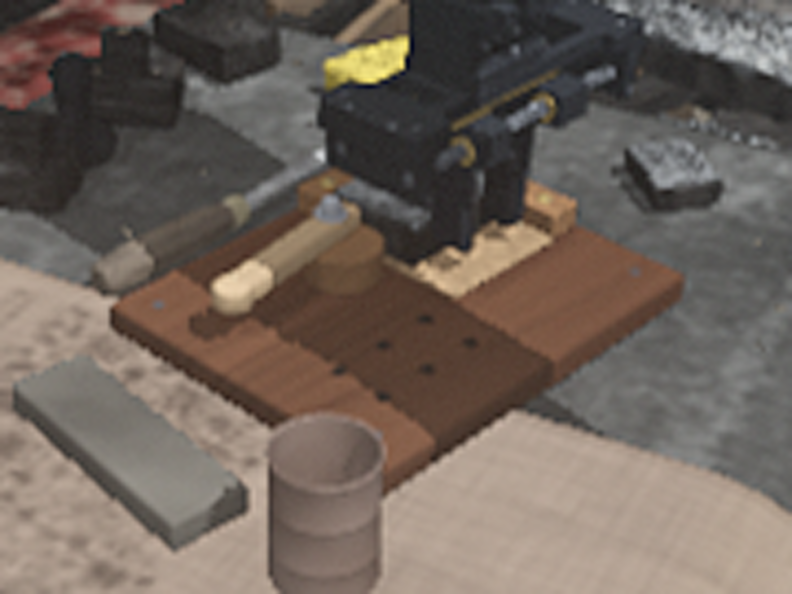

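Emit:
play_rows --motion '[[[0.4, 0, 0], [0, 0, 0], 0.3], [[0.8, 0, 0], [0, 0, 0], 0.3], [[1.0, 0, 0], [0, 0, 0], 0.3], [[1.2, 0, 0], [0, 0, 0], 0.3], [[1.2, 0, 0], [0, 0, 0], 0.3]]'

```text
t: 2.92
tcp_pos: [0.4828, -0.2372, 0.2006]
ee_rot: [-3.142, 0.0, -0.264]
contact_force: [-0.8, 0.9, -0.6]
opening: 0.0263
```

Emit:
play_rows --motion '[[[0.15, 0, 0], [0, 0, 0], 0.3], [[0.3, 0, 0], [0, 0, 0], 0.3], [[0.3, 0, 0], [0, 0, 0], 0.3]]'

```text
t: 3.17
tcp_pos: [0.4838, -0.2375, 0.2004]
ee_rot: [-3.141, 0.006, -0.265]
contact_force: [-4.6, 1.3, 4.0]
opening: 0.0261
```

Emit:
play_rows --motion '[[[0.15, 0, 0], [0, 0, 0], 0.3], [[0.3, 0, 0], [0, 0, 0], 0.3], [[0.3, 0, 0], [0, 0, 0], 0.3]]'

```text
t: 3.42
tcp_pos: [0.4847, -0.2379, 0.2]
ee_rot: [-3.141, 0.011, -0.265]
contact_force: [-8.9, 2.3, 4.5]
opening: 0.0264
```

Emit:
play_rows --motion '[[[-0.4, 0, 0], [0, 0, 0], 0.3], [[-2.5, 0, 0], [0, 0, 0], 0.3], [[-2.5, 0, -4], [0, 0, 0], 0], [[-2.5, 0, -8], [0, 0, 0], 0], [[-2.5, 0, -8], [0, 0, 0], 0]]'

```text
t: 3.83
tcp_pos: [0.4664, -0.2337, 0.2862]
ee_rot: [3.139, -0.012, -0.265]
contact_force: [0.5, -0.7, -0.6]
opening: 0.0084
```

Run:
```python
from h import *
st()
cv2.imwrite(f"pics/s3.png",cv2.resize(cams.capture('scene')[160:295,215:395,::-1],None,fx=4.4,fy=4.4,interpolation=cv2.INTER_CUBIC))
print(goal(75,80,115,0))
```

```text
t 3.83 board xy [-14.7 -53.4] tipz 120.2 yawrel -0.001 F [ 0.5 -0.7 -0.6] op 0.0084 q [ 0.34  0.74  0.06  1.99 -0.1   0.4  -1.36]
(array([  9.  , -13.3 ,   0.37]), array([ 0.002, -0.01 , -0.   ]))
```

View pics/s3.png

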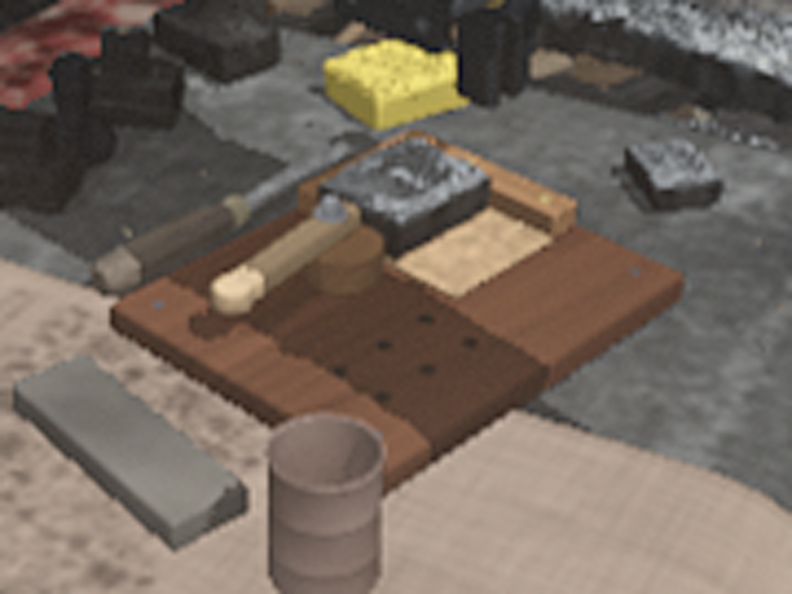

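Emit:
play_rows --motion '[[[3, -4.4, 0.4], [0, 0, 0], 0], [[5, -8, 0.4], [0, 0, 0], 0], [[8.1, -12, 0.4], [0, 0, 0], 0], [[8.1, -13.3, 0.4], [0, 0, 0], 0], [[8.1, -13.3, 0.4], [0, 0, 0], 0], [[8.1, -13.3, 0.4], [0, 0, 0], 0]]'

```text
t: 4.38
tcp_pos: [0.5785, -0.1224, 0.2756]
ee_rot: [-3.14, -0.0, -0.259]
contact_force: [-1.0, -1.2, 0.6]
opening: 0.0001
```

Run:
```python
from h import *
st()
cv2.imwrite(f"pics/s4.png",cv2.resize(cams.capture('scene')[160:295,215:395,::-1],None,fx=4.4,fy=4.4,interpolation=cv2.INTER_CUBIC))
print(goal(66,80,38,0))
```

```text
t 4.38 board xy [64.5 83.3] tipz 109.6 yawrel 0.005 F [-1.  -1.2  0.6] op 0.0001 q [ 0.07  0.83  0.11  1.78 -0.16  0.54 -1.55]
(array([0.22, 0.08, 7.18]), array([0.001, 0.001, 0.001]))
```

View pics/s4.png

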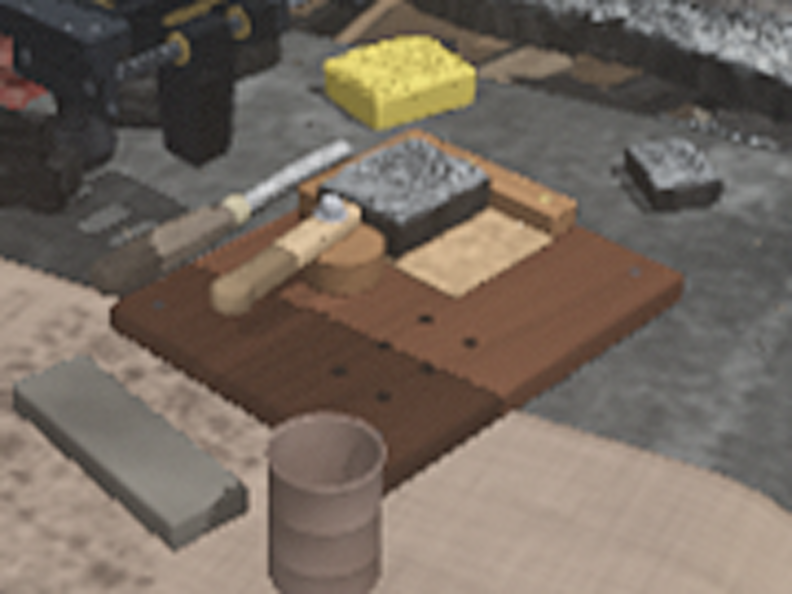

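Emit:
play_rows --motion '[[[0, 0, 3.5], [0, 0, -0.1], 0], [[0, 0, 7], [0, 0, -0.14], 0], [[0, 0, 7.1], [0, 0, -0.14], 0], [[0, 0, 7.1], [0, 0, -0.14], 0], [[0, 0, 7.1], [0, 0, -0.14], 0]]'

```text
t: 4.85
tcp_pos: [0.577, -0.1265, 0.2067]
ee_rot: [3.141, -0.001, -0.127]
contact_force: [-0.0, -0.0, -0.1]
opening: 0.0007
```

Run:
```python
from h import *
s=st()
cv2.imwrite(f"pics/s5.png",cv2.resize(cams.capture('scene')[160:295,215:395,::-1],None,fx=4.4,fy=4.4,interpolation=cv2.INTER_CUBIC))
r,h=68,18
for a in np.arange(.1,1.55,.1):
    d=np.array([-np.sin(a),np.cos(a)]);n=np.array([np.cos(a),np.sin(a)])
    c=np.array([40,12])+r*d+h*n; g=goal(c[0],c[1],38,a); print(a.round(2),c.round(1),g[0],g[1])
```

```text
t 4.85 board xy [64.1 79. ] tipz 40.7 yawrel 0.137 F [-0.  -0.  -0.1] op 0.0007 q [ 0.1   0.93  0.06  1.8  -0.11  0.41 -1.45]
0.1 [51.1 81.5] [-1.3  -0.39  0.34] [ 0.001 -0.003  0.037]
0.2 [44.1 82.2] [-1.99 -0.56  0.34] [ 0.001 -0.002 -0.063]
0.3 [37.1 82.3] [-2.68 -0.66  0.33] [ 0.001 -0.002 -0.163]
0.4 [30.1 81.6] [-3.38 -0.7   0.33] [ 0.001 -0.002 -0.263]
0.5 [23.2 80.3] [-4.09 -0.66  0.33] [ 0.001 -0.002 -0.363]
0.6 [16.5 78.3] [-4.78 -0.55  0.33] [ 0.001 -0.002 -0.463]
0.7 [10.  75.6] [-5.46 -0.37  0.33] [ 0.002 -0.002 -0.563]
0.8 [ 3.8 72.3] [-6.12 -0.13  0.33] [ 0.002 -0.002 -0.663]
0.9 [-2.1 68.4] [-6.75  0.18  0.32] [ 0.002 -0.002 -0.763]
1.0 [-7.5 63.9] [-7.35  0.55  0.32] [ 0.002 -0.002 -0.863]
1.1 [-12.4  58.9] [-7.91  0.98  0.32] [ 0.002 -0.002 -0.963]
1.2 [-16.9  53.4] [-8.42  1.46  0.32] [ 0.002 -0.002 -1.063]
1.3 [-20.7  47.5] [-8.88  1.99  0.32] [ 0.002 -0.002 -1.163]
1.4 [-24.   41.3] [-9.29  2.56  0.32] [ 0.002 -0.002 -1.263]
1.5 [-26.6  34.8] [-9.64  3.17  0.32] [ 2.000e-03 -1.000e-03 -1.363e+00]
```

View pics/s5.png

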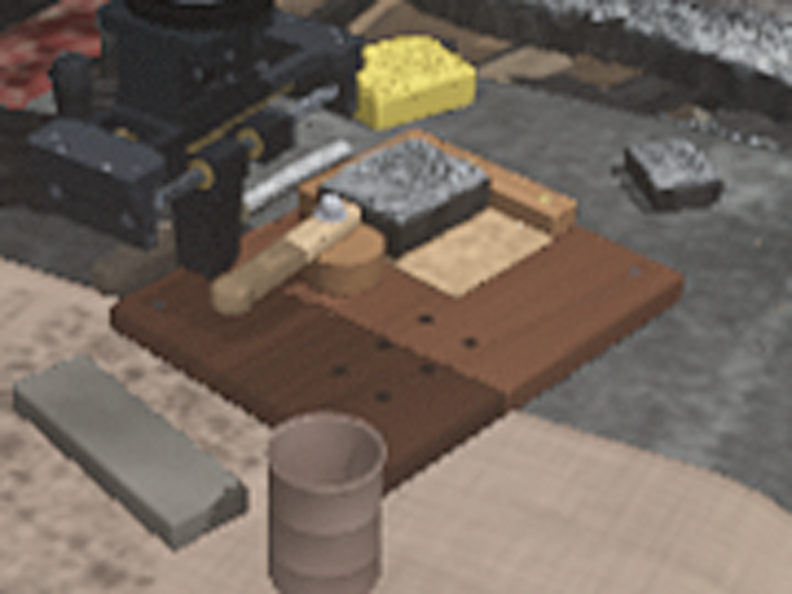

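Emit:
play_rows --motion '[[[-1.0, -0.3, 0.3], [0, 0, 0.03], 0], [[-1.6, -0.45, 0.3], [0, 0, 0], 0], [[-2.0, -0.55, 0.3], [0, 0, -0.06], 0], [[-2.35, -0.6, 0.3], [0, 0, -0.11], 0], [[-2.7, -0.65, 0.3], [0, 0, -0.16], 0], [[-3.05, -0.7, 0.3], [0, 0, -0.21], 0], [[-3.4, -0.7, 0.3], [0, 0, -0.26], 0], [[-3.75, -0.7, 0.3], [0, 0, -0.31], 0], [[-4.1, -0.65, 0.3], [0, 0, -0.36], 0], [[-4.45, -0.6, 0.3], [0, 0, -0.41], 0], [[-4.8, -0.55, 0.3], [0, 0, -0.46], 0], [[-4.8, -0.55, 0.3], [0, 0, -0.46], 0]]'

```text
t: 5.9
tcp_pos: [0.5305, -0.1138, 0.2044]
ee_rot: [3.14, -0.002, 0.338]
contact_force: [0.6, -1.5, 0.4]
opening: 0.0007
```

Run:
```python
from h import *
s=st()
cv2.imwrite(f"pics/s6.png",cv2.resize(cams.capture('scene')[160:295,215:395,::-1],None,fx=4.4,fy=4.4,interpolation=cv2.INTER_CUBIC))
r,h=68,18
for a in np.arange(.6,1.55,.1):
    d=np.array([-np.sin(a),np.cos(a)]);n=np.array([np.cos(a),np.sin(a)])
    c=np.array([40,12])+r*d+h*n; g=goal(c[0],c[1],38,a); print(a.round(2),c.round(1),g[0],g[1])
```

```text
t 5.9 board xy [15.9 79.1] tipz 38.4 yawrel 0.602 F [ 0.6 -1.5  0.4] op 0.0007 q [ 0.15  0.9  -0.03  1.95  0.09  0.29 -1.19]
0.6 [16.5 78.3] [-0.01  0.09  0.02] [ 0.001 -0.002 -0.   ]
0.7 [10.  75.6] [-0.7  -0.05  0.01] [ 0.001 -0.002 -0.1  ]
0.8 [ 3.8 72.3] [-1.39 -0.13  0.01] [ 0.001 -0.002 -0.2  ]
0.9 [-2.1 68.4] [-2.1  -0.14  0.01] [ 0.002 -0.002 -0.3  ]
1.0 [-7.5 63.9] [-2.8  -0.07  0.01] [ 0.002 -0.002 -0.4  ]
1.1 [-12.4  58.9] [-3.49  0.06  0.01] [ 0.002 -0.002 -0.5  ]
1.2 [-16.9  53.4] [-4.16  0.26  0.01] [ 0.002 -0.002 -0.6  ]
1.3 [-20.7  47.5] [-4.81  0.53  0.01] [ 0.002 -0.001 -0.7  ]
1.4 [-24.   41.3] [-5.43  0.86  0.01] [ 0.002 -0.001 -0.8  ]
1.5 [-26.6  34.8] [-6.01  1.25  0.  ] [ 0.002 -0.001 -0.9  ]
```

View pics/s6.png

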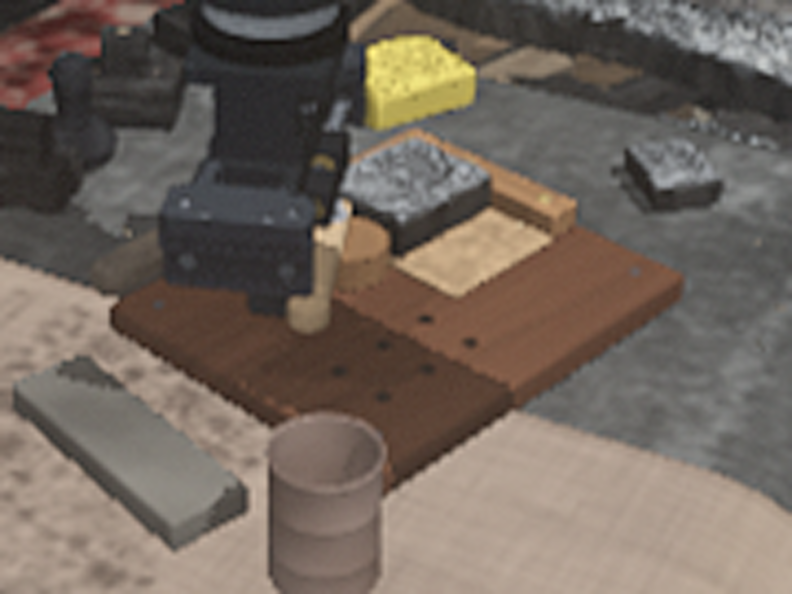

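Emit:
play_rows --motion '[[[-0.35, 0, 0], [0, 0, -0.05], 0], [[-0.7, -0.05, 0], [0, 0, -0.1], 0], [[-1.05, -0.1, 0], [0, 0, -0.15], 0], [[-1.4, -0.13, 0], [0, 0, -0.2], 0], [[-1.75, -0.14, 0], [0, 0, -0.25], 0], [[-2.1, -0.14, 0], [0, 0, -0.3], 0], [[-2.45, -0.1, 0], [0, 0, -0.35], 0], [[-2.8, -0.07, 0], [0, 0, -0.4], 0], [[-3.15, 0, 0], [0, 0, -0.45], 0], [[-3.5, 0.06, 0], [0, 0, -0.5], 0], [[-3.85, 0.16, 0], [0, 0, -0.55], 0], [[-4.16, 0.26, 0], [0, 0, -0.6], 0], [[-4.16, 0.26, 0], [0, 0, -0.6], 0]]'

```text
t: 7.03
tcp_pos: [0.4921, -0.1302, 0.2035]
ee_rot: [3.14, -0.0, 0.936]
contact_force: [0.4, -0.1, 0.7]
opening: 0.0003
```

Run:
```python
from h import *
s=st()
r,h=68,18
for a in np.arange(1.2,1.65,.05):
    d=np.array([-np.sin(a),np.cos(a)]);n=np.array([np.cos(a),np.sin(a)])
    c=np.array([40,12])+r*d+h*n; g=goal(c[0],c[1],38,a); print(a.round(2),c.round(1),g[0],g[1])
```

```text
t 7.03 board xy [-16.9  53.3] tipz 37.5 yawrel 1.2 F [ 0.4 -0.1  0.7] op 0.0003 q [ 0.23  0.89 -0.11  2.05  0.39  0.22 -0.85]
1.2 [-16.9  53.4] [ 0.01 -0.   -0.05] [ 0.002 -0.     0.   ]
1.25 [-18.9  50.5] [-0.33 -0.08 -0.05] [ 0.002 -0.    -0.05 ]
1.3 [-20.7  47.5] [-0.67 -0.15 -0.05] [ 0.002 -0.    -0.1  ]
1.35 [-22.4  44.5] [-1.02 -0.2  -0.05] [ 0.002 -0.    -0.15 ]
1.4 [-24.   41.3] [-1.37 -0.22 -0.05] [ 0.002 -0.    -0.2  ]
1.45 [-25.3  38.1] [-1.72 -0.24 -0.05] [ 0.002 -0.    -0.25 ]
1.5 [-26.6  34.8] [-2.08 -0.23 -0.05] [ 0.002 -0.    -0.3  ]
1.55 [-27.6  31.4] [-2.43 -0.21 -0.05] [ 0.002 -0.    -0.35 ]
1.6 [-28.5  28. ] [-2.78 -0.17 -0.05] [ 0.002 -0.    -0.4  ]
```

Emit:
play_rows --motion '[[[-0.33, -0.08, 0], [0, 0, -0.05], 0], [[-0.67, -0.15, 0], [0, 0, -0.1], 0], [[-1.0, -0.2, 0], [0, 0, -0.15], 0], [[-1.0, -0.2, 0], [0, 0, -0.15], 0]]'

```text
t: 7.37
tcp_pos: [0.4853, -0.136, 0.2034]
ee_rot: [3.139, -0.002, 1.086]
contact_force: [2.1, 1.9, 0.6]
opening: 0.0006
```

Run:
```python
from h import *
s=st()
cv2.imwrite(f"pics/s7.png",cv2.resize(cams.capture('scene')[160:295,215:395,::-1],None,fx=4.4,fy=4.4,interpolation=cv2.INTER_CUBIC))
```

```text
t 7.37 board xy [-21.9  45.9] tipz 37.4 yawrel 1.35 F [2.1 1.9 0.6] op 0.0006 q [ 0.26  0.89 -0.13  2.06  0.47  0.22 -0.76]
```

View pics/s7.png

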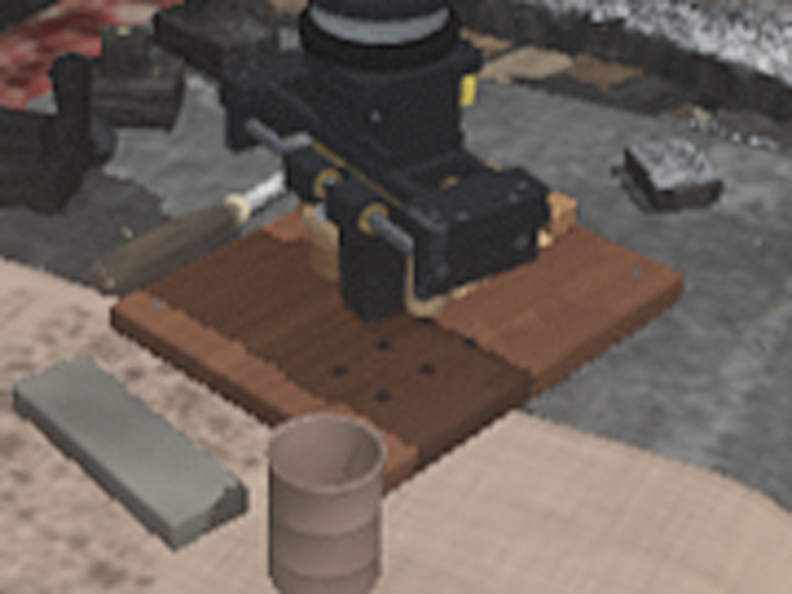

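Emit:
play_rows --motion '[[[-0.25, -0.02, 0], [0, 0, -0.05], 0], [[-0.5, -0.04, 0], [0, 0, -0.05], 0], [[-0.5, -0.04, 0], [0, 0, -0.05], 0]]'

```text
t: 7.67
tcp_pos: [0.4837, -0.1376, 0.2034]
ee_rot: [3.138, -0.007, 1.137]
contact_force: [3.8, 9.0, 2.0]
opening: 0.0008
```

Emit:
play_rows --motion '[[[-0.2, 0, 0], [0, 0, 0], 0], [[-0.4, 0, 0], [0, 0, 0], 0], [[-0.4, 0, 0], [0, 0, 0], 0]]'

```text
t: 7.92
tcp_pos: [0.4831, -0.1387, 0.2034]
ee_rot: [3.137, -0.012, 1.14]
contact_force: [4.4, 16.0, 3.0]
opening: 0.0004
```

```bash
python3 -c "
from h import *
st()"
```

```text
t 7.92 board xy [-23.4  42.7] tipz 37.4 yawrel 1.404 F [ 4.4 16.   3. ] op 0.0004 q [ 0.28  0.89 -0.14  2.07  0.49  0.21 -0.73]
```

Emit:
play_rows --motion '[[[-0.2, 0, 0], [0, 0, 0], 0], [[-0.4, 0, 0], [0, 0, 0], 0], [[-0.4, 0, 0], [0, 0, 0], 0]]'

```text
t: 8.17
tcp_pos: [0.4824, -0.1397, 0.2035]
ee_rot: [3.136, -0.017, 1.143]
contact_force: [5.5, 21.1, 3.6]
opening: 0.0006
```

Emit:
play_rows --motion '[[[1.0, 0, 0], [0, 0, 0], 0], [[2.5, 0, 0], [0, 0, 0], 0], [[3, 0, -4], [0, 0, 0], 0], [[3, 0, -8], [0, 0, 0], 0], [[3, 0, -12], [0, 0, 0], 0], [[7, 0, -14], [0, 0, 0], 0], [[10, 0, -14], [0, 0, 0], 0], [[10, 0, -14], [0, 0, 0], 0]]'

```text
t: 8.83
tcp_pos: [0.5232, -0.0513, 0.3453]
ee_rot: [3.136, -0.008, 1.141]
contact_force: [-0.4, 1.2, -0.5]
opening: 0.0002
```

Run:
```python
from h import *
s=st()
for n in('scene','top'): cv2.imwrite(f"pics/{n}8.png",cams.capture(n)[:,:,::-1])
from ov import *
for n in('top','scene'): ov(n,cv2.imread(f'pics/{n}8.png'),ORG,TH,(44,-56.5,0),1.4,f'pics/ov8_{n}.png')
```

```text
t 8.83 board xy [ -7.4 137.5] tipz 179.3 yawrel 1.405 F [-0.4  1.2 -0.5] op 0.0002 q [ 0.21  0.66 -0.32  1.92  0.34  0.6  -0.76]
```

View pics/ov8_scene.png

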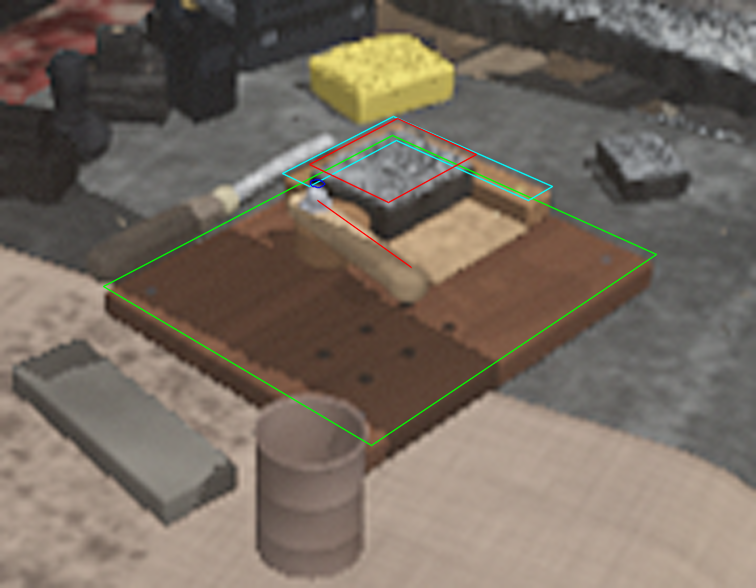

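View pics/ov8_top.png

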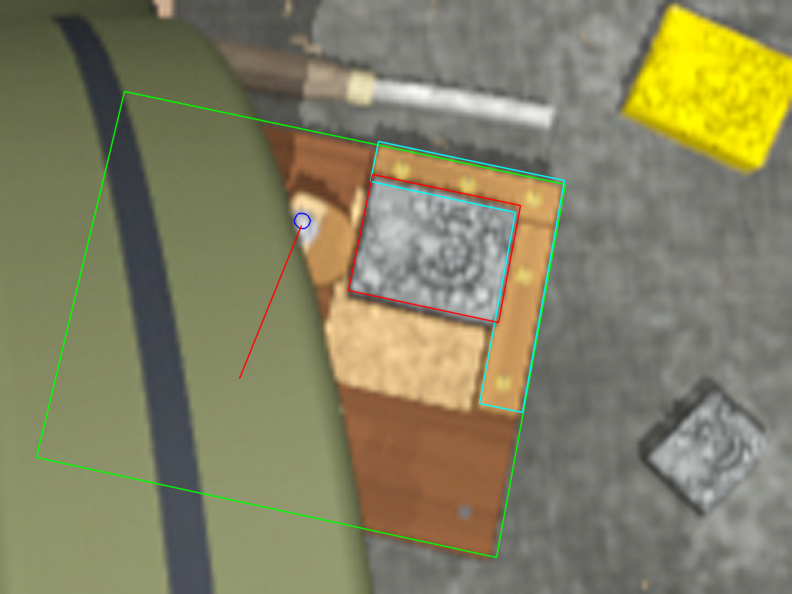

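Run:
```python
from h import *
a=cv2.imread('pics/scene8.png')[190:240,270:330]; a=cv2.resize(a,None,fx=11,fy=11,interpolation=cv2.INTER_CUBIC)
pv=np.r_[b2w(40,12),0]
# calibrate shift using nut top
for ang,c in ((1.2,(255,0,0)),(1.3,(0,255,255)),(1.4,(0,0,255))):
    e=np.r_[b2w(40-84*np.sin(ang),12+84*np.cos(ang)),.055]
    t=np.linspace(0,6.28,40)
    cc=b2w(40-84*np.sin(ang),12+84*np.cos(ang))
    P=np.array([[cc[0]+.011*np.cos(q),cc[1]+.011*np.sin(q),.055] for q in t])
    sh=np.array([0.2,2.0])
    p=(proj('scene',P)+sh+.5-[270,190])*11
    cv2.polylines(a,[np.int32(p).reshape(-1,1,2)],True,c,1)
q=(proj('scene',[np.r_[b2w(40,12),.066]])+sh+.5-[270,190])*11
cv2.circle(a,tuple(int(v) for v in q[0]),4,(0,255,0),-1)
cv2.imwrite('pics/lev.png',a)
print(goal(44,-32.5,80,1.4), goal(44,-32.5,200,1.4))
```

```text
(array([-15.28,   7.99,   9.71]), array([-0.   ,  0.001,  0.   ])) (array([-15.29,   7.99,  -2.29]), array([-0.   ,  0.001,  0.   ]))
```

View pics/lev.png

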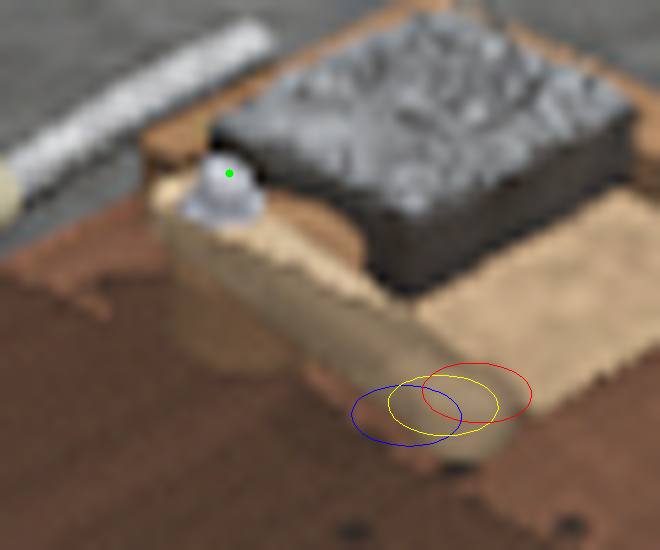

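Emit:
play_rows --motion '[[[-3.8, 2, 0], [0, 0, 0], 0], [[-7.6, 4, 0], [0, 0, 0], 0], [[-11.4, 6, 1], [0, 0, 0], 0], [[-15.3, 8, 3], [0, 0, 0], 0], [[-15.3, 8, 6], [0, 0, 0], 0], [[-15.3, 8, 9.7], [0, 0, 0], 0], [[-15.3, 8, 9.7], [0, 0, 0], 0], [[-15.3, 8, 9.7], [0, 0, 0], 0]]'

```text
t: 9.6
tcp_pos: [0.5266, -0.2305, 0.244]
ee_rot: [-3.135, 0.002, 1.134]
contact_force: [0.9, 0.5, 0.2]
opening: 0.0005
```

Run:
```python
from h import *
s=st(); print(goal(44,-32.5,56,1.4))
cv2.imwrite(f"pics/s9.png",cv2.resize(cams.capture('scene')[160:295,215:395,::-1],None,fx=4.4,fy=4.4,interpolation=cv2.INTER_CUBIC))
```

```text
t 9.6 board xy [ 42.6 -34.6] tipz 78.0 yawrel 1.398 F [0.9 0.5 0.2] op 0.0005 q [ 0.49  0.87 -0.28  1.83  0.44  0.51 -0.52]
(array([0.23, 0.12, 2.2 ]), array([-0.007,  0.002, -0.002]))
```

View pics/s9.png

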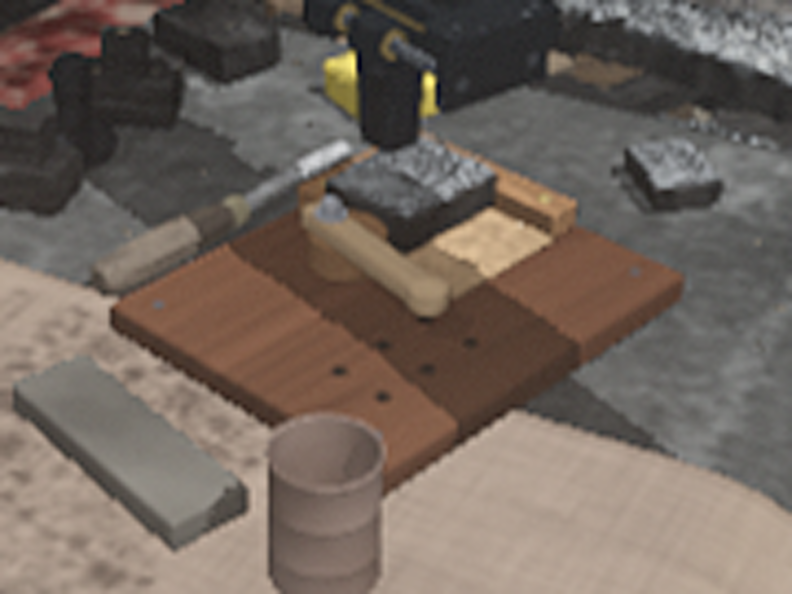

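Emit:
play_rows --motion '[[[0.1, 0.1, 1.2], [0, 0, 0], 0], [[0.1, 0.1, 2.0], [0, 0, 0], 0], [[0.1, 0.1, 2.2], [0, 0, 0], 0], [[0.1, 0.1, 2.2], [0, 0, 0], 0]]'

```text
t: 9.98
tcp_pos: [0.5298, -0.2291, 0.2238]
ee_rot: [-3.141, 0.0, 1.137]
contact_force: [0.2, -0.3, 0.3]
opening: 0.0005
```

```bash
python3 -c "
from h import *
st(); print(goal(44,-32.5,52,1.4))"
```

```text
t 9.98 board xy [ 45.3 -32.3] tipz 57.8 yawrel 1.401 F [ 0.2 -0.3  0.3] op 0.0005 q [ 0.48  0.9  -0.26  1.83  0.46  0.47 -0.53]
(array([-0.04, -0.13,  0.58]), array([-0.   ,  0.   ,  0.001]))
```

Emit:
play_rows --motion '[[[0, -0.1, 0.2], [0, 0, 0], 0], [[0, -0.1, 0.4], [0, 0, 0], 0], [[0, -0.1, 0.6], [0, 0, 0], 0], [[0, -0.1, 0.7], [0, 0, 0], 0], [[0, -0.1, 0.7], [0, 0, 0], 0]]'

```text
t: 10.4
tcp_pos: [0.529, -0.2289, 0.2177]
ee_rot: [3.141, 0.0, 1.136]
contact_force: [-2.6, 0.1, 7.7]
opening: 0.0009
```

Emit:
play_rows --motion '[[[0, 0, 0.1], [0, 0, 0], 0], [[0, 0, 0.2], [0, 0, 0], 0], [[0, 0, 0.2], [0, 0, 0], 0]]'

```text
t: 10.65
tcp_pos: [0.529, -0.2287, 0.2171]
ee_rot: [3.14, 0.001, 1.136]
contact_force: [-4.2, 2.1, 19.6]
opening: 0.0004
```

Emit:
play_rows --motion '[[[0, 0, -1], [0, 0, 0], 0], [[0, 0, -2.5], [0, 0, 0], 0], [[-2.4, 0.4, -2.5], [0, 0, 0], 0], [[-4.7, 0.8, -2.5], [0, 0, 0], 0], [[-4.7, 0.8, -2.5], [0, 0, 0], 0], [[-4.7, 0.8, -1.2], [0, 0, 0], 0], [[-4.7, 0.8, -0.8], [0, 0, 0], 0], [[-4.7, 0.8, -0.8], [0, 0, 0], 0]]'

```text
t: 11.32
tcp_pos: [0.5159, -0.2745, 0.2218]
ee_rot: [-3.139, -0.0, 1.136]
contact_force: [0.7, 0.4, 0.1]
opening: 0.0008
```

```bash
python3 -c "
from h import *
st(); print(goal(44,-80.5,52,1.4))"
```

```text
t 11.32 board xy [ 43.8 -79.8] tipz 55.8 yawrel 1.4 F [0.7 0.4 0.1] op 0.0008 q [ 0.57  0.91 -0.27  1.81  0.47  0.49 -0.46]
(array([-0.06,  0.03,  0.38]), array([-0.002, -0.   ,  0.   ]))
```

Emit:
play_rows --motion '[[[0, 0, 0.2], [0, 0, 0], 0], [[0, 0, 0.4], [0, 0, 0], 0], [[0, 0, 0.55], [0, 0, 0], 0], [[0, 0, 0.65], [0, 0, 0], 0], [[0, 0, 0.65], [0, 0, 0], 0]]'

```text
t: 11.73
tcp_pos: [0.5166, -0.2746, 0.2177]
ee_rot: [3.141, 0.0, 1.136]
contact_force: [-2.5, 0.0, 10.7]
opening: 0.0004
```

Both taps registered. Retract clear to the right/back towards the start and check.

Emit:
play_rows --motion '[[[0, 0, -2], [0, 0, 0], 0], [[0, 0, -6], [0, 0, 0], 0], [[0, 0, -10], [0, 0, 0], 0], [[-4, 0, -14], [0, 0, 0], 0], [[-8, 0, -16], [0, 0, 0], 0], [[-12, 0, -16], [0, 0, 0], 0], [[-16, 0, -16], [0, 0, 0], 0], [[-20, 0, -16], [0, 0, 0], 0], [[-24, -3, -16], [0, 0, 0], 0], [[-28, -6, -16], [0, 0, 0], 0], [[-32, -9, -16], [0, 0, 0], 0], [[-32, -9, -16], [0, 0, 0], 0], [[-32, -9, -16], [0, 0, 0], 0]]'

```text
t: 12.82
tcp_pos: [0.2909, -0.5321, 0.3756]
ee_rot: [-3.135, 0.006, 1.123]
contact_force: [-1.1, -0.2, -0.2]
opening: 0.0004
```

Run:
```python
from h import *
s=st()
for n in('scene','top'): cv2.imwrite(f"pics/{n}f.png",cams.capture(n)[:,:,::-1])
from ov import *
for n in('top','scene'): ov(n,cv2.imread(f'pics/{n}f.png'),ORG,TH,(44,-56.5,0),1.4,f'pics/ovf_{n}.png')
```

```text
t 12.82 board xy [-106.2 -387.3] tipz 209.6 yawrel 1.387 F [-1.1 -0.2 -0.2] op 0.0004 q [ 1.24  0.72 -0.44  1.65  0.39  0.86  0.19]
```

View pics/ovf_scene.png

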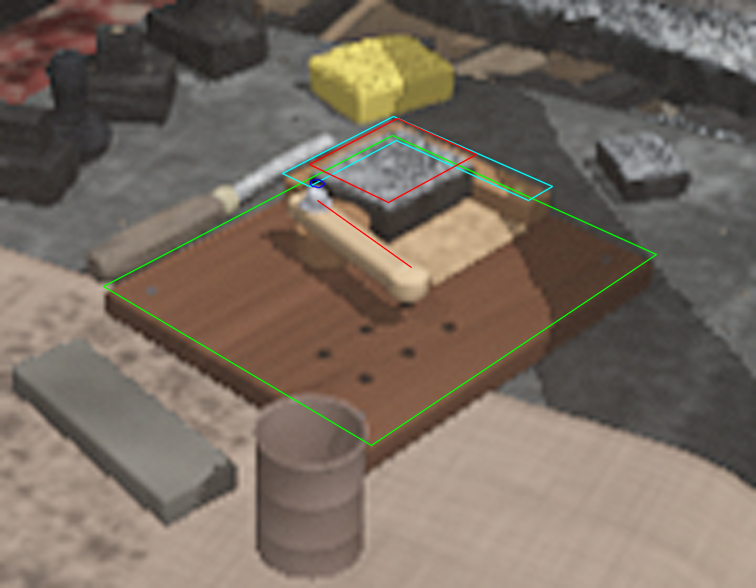

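View pics/ovf_top.png

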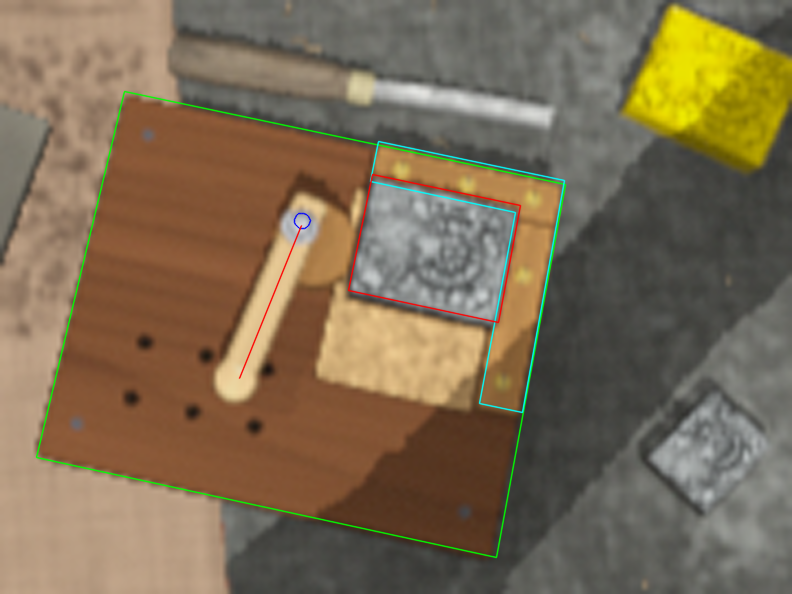

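```bash
python3 -c "
from rig import bot
print(bot.hand_in())"
```

```text
the job is handed in; nothing more can be done
None
```

The block is clamped on the board and the job is handed in, after about 13 s of the 51 s allowed. No verdict came back.

- **Block:** I pushed the larger grey block on the cork until it met the back fence, reading about 9 N. I left the yellow block and the smaller grey one alone.
- **Cam lever:** I swung it from about 0.14 rad to the stop. It went rigid, with about 22 N on the fingertips.
- **Taps:** I tapped the cam end first and the side-fence end second. The first peaked at about 20 N, firmer than the light tap you asked for; the second was about 11 N.

With the arm withdrawn, both views show:
- The lever is at about 1.4 rad.
- The block is square in its corner, within about 1 to 2 mm, which is as fine as the pictures show.
- The gouge, whetstone and tin look unmoved.

The two cameras disagreed with my board model by about 1 to 2 pixels (2 to 4 mm). I therefore relied on contact force, not the pictures, for the final pushes.

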